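# Tighten a bearing retaining ring with the matching pin spanner

## Task

The retaining ring in the bearing housing is still loose. Take the pin spanner whose two pins match the ring's holes (the wider of the two), put both pins fully into the holes before turning anything, then turn the ring clockwise (seen from above) all the way to its stop and leave the spanner standing in the ring. Leave the narrower spanner in its wooden rest.

Things in the scene. Friction and masses are not known exactly. Their poses are not given: they have to be found in the camera images.
- wide_spanner_grip (a point): Wider of two dark steel pin spanners, standing pins down in a wooden rest. Bridge bar 104x24x12 mm; on it an upright grip blade 60 long, 14 thick, top 56 above the bridge's underside; below it two 10 mm pins, 18 long, 80 apart. Point: middle of the blade's grip, 38 above the bridge's underside, 56 above the pin tips. x along the bridge (either way round), y across the blade, z up. 0.35 kg.
- narrow_spanner_grip (a point): The same point on the other, narrower pin spanner (bridge 80 mm long, blade 46, pins 56 apart; else alike), which does not fit the ring and stays in its rest. Each rest is a fixed block 124x52x24 mm with two 21 mm holes, 20 deep; the spanner's bridge lies on the block's top.
- ring_top (a point): Centre of the upper face (45 mm above the bench) of a flat steel ring, 118 mm across, bore 52, in the rim of a round grey bearing housing, 132 mm across (foot 150), fixed to the bench. Two 21 mm holes, 80 apart, deeper than the pins. x runs through both holes and turns with the ring (either way round), z up. With the pins home the bridge lies on this face, so the grip point is 38 mm above it.
- ring (a joint): Angle of the ring, rad; grows clockwise seen from above, from 0 (loose) to 1.0 (stop). Starts between 0 and 0.15; friction about 0.12 N m, stays where it is left. The pins have 5 mm of play, so the spanner may turn up to 0.14 rad before the ring follows. At the stop the dark line on the ring's face meets the small steel mark on the housing's rim.
Things that resemble listed ones, but are neither listed nor needed, are in the scene too. What is shaped like the part that bears wide_spanner_grip but red is not meant.

How it is judged:
By the outcome, as a careful person would: the job done as asked, in the order asked, and still so for the second after the job is handed in, with the robot touching nothing.
It also fails if it takes over 42 s, if anything falls off the work surface, if the arm or the gripper's body presses on something with over 40 N, if the wrist force passes 120 N, or if a joint passes its speed limit or range.

## Robot

A 6-joint arm with a two-finger parallel gripper is mounted at the origin on a cart in front of the work surface, level with it; the furniture and walls round the work are solid. World frame = base frame: x ahead of the robot, y to its left, z up, the work surface at z = 0. Lengths are in m, angles in degrees, forces in N, time in s.
With the tool pointing down it reaches from about 0.325 to 0.85 m from the base axis. Payload 4.4 kg.
Tool frame: the origin (TCP) lies at the very end of the fingers, on their centre line; the grasp point (between the pads) lies 19 mm behind it; x points along the fingers, y is the direction in which the jaws open and shut, and the axes are right-handed (so a half turn about x gives the same grasp; the last joint's range is limited). The gripper opens to 94 mm and grips with 3 to 60 N. Pads are 16 mm wide; open, the fingers measure 119 mm over their backs; the gripper's body (75 mm by 177 mm) begins 78 mm behind the grasp point.
Start: joints at [65.919, 11.837, 88.321, -0, 79.842, -8.623], TCP at [0.153, 0.554, 0.205] pointing down, gripper open.
Joint ranges: [-156.59, 156.59], [-49.26, 127.26], [12.9, 141.05], [-63.56, 243.56], [4.71, 150.69], [-161.64, 161.64]. Speed limits (degrees/s): [159.86, 159.86, 180, 180, 180, 180].

## Interface

Orientations are given as a 3x3 rotation matrix whose columns are the frame's x, y, z axes.
In Python, from plant import * gives the robot as it stands. The module is installed in compiled form; this text tells all that it offers.
- The arm moves only by the tool apply_moves, never from a script. Its arguments are lists of equal length, an entry for each row: "xyz": the shift along the tool's x, y, z in mm, a list of three; "twist": the turn about the tool's x in rad; "grip": the finger opening in mm, from 0 to 94. In form: {"xyz": [[tx, ty, tz], ...], "twist": [twist, ...], "grip": [grip, ...]}. A call has 1 to 10 rows; each row shifts and turns the commanded pose from where the row before left it, along the tool's axes as they then stand; what a row does not reach is not made up. A row lasts 1/12 s, in which the tool goes at most 41.7 mm and 7.16 degrees, less where a joint would pass 70% of its speed; a pose out of reach is approached as far as the arm can. A call is refused whole if a number of a shift passes 41.7 or a number of a turn 0.125, either way. A call with a gripper value outside its range is refused whole. The fingers move at their own pace and stop on an object; the grip force is fixed at half the most. Time passes only in rows, so rows that do not move let the fingers close. It gives the time, the measured TCP pose, the force and the opening at its end, in the units of the state.
- get_obs(): the state, without advancing time (a new reading comes with each control period).
- camera(name): name is "scene" or "top"; returns the picture (384x512x3 uint8, blue, green, red); there is no depth.
- camera_params(name): a dict with "K" (3x3 intrinsics, pixels), "world_from_camera" (4x4, takes a point from camera to world coordinates). Camera axes: x right, y up, looking along -z (the intrinsics and any distortion apply to the point x, -y, -z); pixel columns grow to the right and rows downward; lengths in m; the calibration is good to about 2 mm. A picture is of the moment at which its call begins. camera_params takes no time and is no camera call.
- job_done(): hands the job in, once; it reports no verdict.
The state is a dict: "t": time; "joint_pos": joint angles; "joint_vel": joint speeds; "effort": joint torques, N m; "tool_pos": TCP position; "tool_rot": TCP orientation; "force": force on the tool from outside, world axes, zero at the start; "torque": the same for the moment, N m; "width": finger opening in m.
Only numpy, scipy, OpenCV 4.12 (cv2) and the standard library are available. Lean on these libraries where they do the work, as an engineer would, in place of code of your own. Each camera call takes 0.05 s, during which the arm holds its last target. There are 200 camera calls.

## Working session

There is one attempt and no reset: what is moved stays moved. The work goes in short steps, Python scripts to look and compute and a tool call to move; the robot and the scene stay as the last step left them, time stands still between calls to the robot, and variables do not carry over. Pictures are saved under pics/ and viewed, about 8 in all and at most 12, crops included, and the job is handed in when it is done.

Besides the shell and the picture viewer there is one more tool, called after "Emit:" as name(argument=value, ...) on one line, values as JSON. apply_moves: Moves the arm, as the interface text tells. Its arguments: {"type":"object","properties":{"xyz":{"type":"array"},"twist":{"type":"array"},"grip":{"type":"array"}},"required":["xyz","twist","grip"]}

```bash
mkdir -p pics; python3 - <<'E'
from plant import *
import cv2,numpy as np
o=get_obs();print(o['tool_pos'],o['tool_rot'],o['t'],o['force'])
for n in('scene','top'):
    cv2.imwrite(f'pics/{n}0.png',camera(n));p=camera_params(n);print(n,p)
E
```

```text
[0.15295273 0.5534579  0.20431709] [[-8.90957524e-04  2.66563384e-01  9.63816979e-01]
 [-2.03754826e-03  9.63814877e-01 -2.66564686e-01]
 [-9.99997527e-01 -2.20132142e-03 -3.15582357e-04]] 0.0 [ 0.23092434 -0.3861152  -0.08528503]
scene {'K': array([[484.5492225 ,   0.        , 249.80307936],
       [  0.        , 484.5492225 , 197.13443671],
       [  0.        ,   0.        ,   1.        ]]), 'world_from_camera': array([[ 0.98466483,  0.15271068, -0.08434823,  0.40050667],
       [-0.17426249,  0.83815242, -0.51684921, -1.08597009],
       [-0.00823172,  0.52362198,  0.85191095,  1.52242092],
       [ 0.        ,  0.        ,  0.        ,  1.        ]])}
top {'K': array([[465.95278384,   0.        , 251.81055205],
       [  0.        , 465.95278384, 191.06971825],
       [  0.        ,   0.        ,   1.        ]]), 'world_from_camera': array([[-0.02482628,  0.97501757, -0.22073604,  0.23234944],
       [-0.99968951, -0.02468412,  0.00340278, -0.21102514],
       [-0.0021309 ,  0.22075198,  0.97532765,  1.53192425],
       [ 0.        ,  0.        ,  0.        ,  1.        ]])}
```

View pics/top0.png

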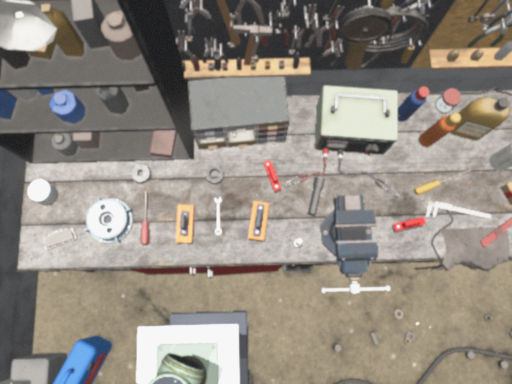

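View pics/scene0.png

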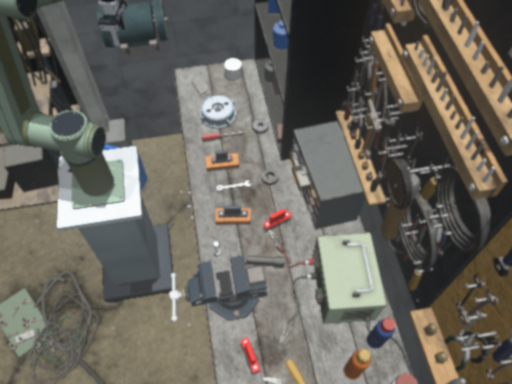

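Top view: housing at (109,220), two orange wooden rests with dark spanners at (185,224) and (258,220). Two red look-alikes lie at (272,176) and (409,224). I'll enlarge to tell the wide spanner from the narrow one.

```bash
cat > h.py <<'E'
from plant import *
import cv2,numpy as np
def ray(n,u,v,z):
    p=camera_params(n);K=p['K'];T=p['world_from_camera']
    d=np.array([(u-K[0,2])/K[0,0],-(v-K[1,2])/K[1,1],-1.]);d=T[:3,:3]@d;c=T[:3,3]
    return c+d*(z-c[2])/d[2]
def proj(n,P):
    p=camera_params(n);K=p['K'];T=p['world_from_camera']
    q=T[:3,:3].T@(np.array(P)-T[:3,3]);return np.array([K[0,0]*q[0]/-q[2]+K[0,2],-K[1,1]*q[1]/-q[2]+K[1,2]])
E
python3 - <<'E'
from h import *
t=cv2.imread('pics/top0.png');s=cv2.imread('pics/scene0.png')
a=cv2.resize(t[190:255,80:280],(800,260),interpolation=cv2.INTER_CUBIC)
b=cv2.resize(s[90:230,190:270],(320,560),interpolation=cv2.INTER_CUBIC)
b=cv2.rotate(b,cv2.ROTATE_90_CLOCKWISE)
c=np.zeros((580,800,3),np.uint8);c[:260]=a;c[260:580,:560]=b
cv2.imwrite('pics/c1.png',c)
# orange rests
for n,im in(('top',t),('scene',s)):
    h=cv2.cvtColor(im,cv2.COLOR_BGR2HSV)
    m=cv2.inRange(h,(8,120,100),(22,255,255))
    m=cv2.morphologyEx(m,cv2.MORPH_CLOSE,np.ones((9,9)))
    for k in cv2.findContours(m,0,2)[0]:
        if 200<cv2.contourArea(k)<1500:
            r=cv2.minAreaRect(k);print(n,r,ray(n,*r[0],.024))
E
```

```text
top ((439.3852233886719, 130.76229858398438), (16.51675796508789, 42.892356872558594), 50.194427490234375) [ 0.76851187 -0.86191522  0.024     ]
scene ((357.6219787597656, 363.0975646972656), (18.27233123779297, 20.61493682861328), 38.65980529785156) [ 0.76477416 -0.80894188  0.024     ]
```

View pics/c1.png

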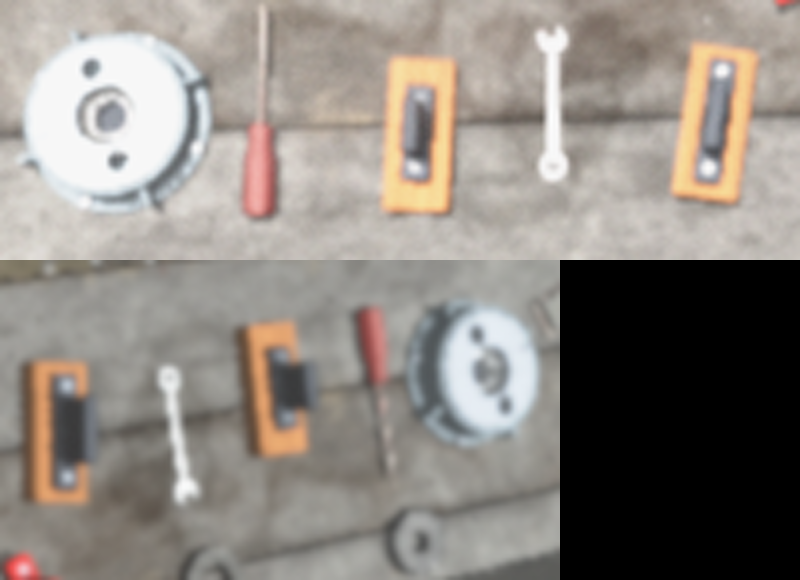

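Wide spanner is at top (258,220): long bridge and blade, bright pin heads at ≈(260,207) and (257,232). The narrow one at (185,224) has a visibly shorter bridge, and its rest is the same size. The ring holes are at ≈(102.5,206.5) and (109,229.5). Now I'll measure these precisely in both views.

```bash
python3 - <<'E'
from h import *
I={'top':cv2.imread('pics/top0.png'),'scene':cv2.imread('pics/scene0.png')}
def cen(n,u,v,z,dark,r=4):
    g=cv2.cvtColor(I[n],cv2.COLOR_BGR2GRAY).astype(float)
    for _ in range(6):
        y,x=np.mgrid[round(v)-r:round(v)+r+1,round(u)-r:round(u)+r+1]
        w=g[y,x];w=(np.percentile(w,70)-w if dark else w-np.percentile(w,60)).clip(0)
        u,v=(w*x).sum()/w.sum(),(w*y).sum()/w.sum()
    P=ray(n,u,v,z);return (u,v),P
def fc(n,x,y):
    return ((x+.5)/4-.5+80,(y+.5)/4-.5+190) if n=='top' else (190+(y-260)/4, 230-1-x/4) 
# scene crop rotated cw: out x = 560-1-yin ; out y = xin
def fs(x,y): return (190+(y-260)/4., 90+(559-x)/4.)
pts={'hole':(.045,1,[('top',fc('top',91,68)),('top',fc('top',118,160)),('scene',fs(478,333)),('scene',fs(505,405))]),
'wpin':(.036,0,[('top',fc('top',722,70)),('top',fc('top',708,168)),('scene',fs(66,385)),('scene',fs(66,478))]),
'npin':(.036,0,[('top',fc('top',421,96)),('top',fc('top',415,168)),('scene',fs(280,355)),('scene',fs(285,420))])}
for k,(z,d,L) in pts.items():
    for j in (0,2):
        A=[cen(n,*p,z,d,3) for n,p in L[j:j+2]]
        a,b=A[0][1],A[1][1];e=b-a
        print(k,L[j][0],[np.round(q[0],1) for q in A],'mid',np.round((a+b)/2,4),'len',round(np.linalg.norm(e),4),'ang',round(np.degrees(np.arctan2(e[1],e[0])),1))
# housing top blob (bright) & orange rest
for n in I:
    h=cv2.cvtColor(I[n],cv2.COLOR_BGR2HSV)
    print(n,'rest hsv',h[205,250] if n=='top' else h[220,220])
    m=cv2.inRange(h,(5,90,60),(25,255,255));m=cv2.morphologyEx(m,cv2.MORPH_CLOSE,np.ones((13,13)))
    for k in cv2.findContours(m,0,2)[0]:
        if 300<cv2.contourArea(k)<1500:
            r=cv2.minAreaRect(k);print(n,np.round(r[0],1),np.round(r[1],1),r[2],ray(n,*r[0],.02))
E
```

```text
hole top [array([102.2, 206.6]), array([108.8, 229.7])] mid [0.4914 0.2587 0.045 ] len 0.0802 ang -162.1
hole scene [array([208.3, 110.1]), array([224.7, 103.9])] mid [0.489  0.2557 0.045 ] len 0.0726 ang 16.7
wpin top [array([260.1, 206.7]), array([256.7, 231.7])] mid [ 0.4769 -0.2353  0.036 ] len 0.0827 ang 170.7
wpin scene [array([219.6, 211.3]), array([244.2, 211.4])] mid [ 0.4749 -0.2309  0.036 ] len 0.0871 ang -10.4
npin top [array([187.2, 207.5]), array([182.5, 231.6])] mid [0.4818 0.0035 0.036 ] len 0.0801 ang 169.6
npin scene [array([208.2, 162.7]), array([234.8, 157. ])] mid [ 0.4715 -0.0018  0.036 ] len 0.1032 ang 4.5
top rest hsv [ 15  42 144]
top [184.8 223.5] [16.3 37.6] 2.385944128036499 [0.47107088 0.00591262 0.02      ]
top [258.3 220.5] [16.8 38.3] 8.13010311126709 [ 0.47491905 -0.23505163  0.02      ]
top [61.8 38.5] [48.1 50. ] 20.556045532226562 [1.15438118 0.453064   0.02      ]
top [240.7  51. ] [89.  76.3] 27.299571990966797 [ 1.08787266 -0.18954919  0.02      ]
scene rest hsv [ 13 132 207]
scene [356.5 365.7] [18.9 37.2] 33.690067291259766 [ 0.76038478 -0.81489383  0.02      ]
scene [232.5 215.5] [15. 35.] 90.0 [ 0.47532589 -0.23895177  0.02      ]
scene [366.2 156.1] [95.8 25.6] 71.56505584716797 [ 1.02002612 -0.07271729  0.02      ]
```

Measured: wide spanner grip at about (0.476, -0.234), axis -9.5°. Ring at about (0.491, 0.258), hole axis 17.7°. The hole and pin spacings measure 80 and 83 mm, as expected. Moving above the spanner.

Emit:
apply_moves(xyz=[[0,-30.5,23.5],[0,-30.5,23.5],[0,-30.5,23.5],[0,-30.5,23.5],[0,-30.5,23.5],[0,-30.5,23.5],[0,-30.5,23.5],[0,-30.5,23.5],[0,-30.5,23.5],[0,-30.5,23.5]], twist=[0,0,0,0,0,0,0,0,0,0], grip=[60,60,60,60,60,60,60,60,60,60])

```text
t: 0.93
tool_pos: [0.2983, 0.1959, 0.2052]
tool_rot: [[0.0, 0.266, 0.964], [-0.0, 0.964, -0.266], [-1.0, 0.0, 0.0]]
force: [1.1, 0.3, 0.1]
width: 0.0603
```

Emit:
apply_moves(xyz=[[0,-30.5,23.5],[0,-30.5,23.5],[0,-30.5,23.5],[0,-30.5,23.5],[0,-30.5,23.5],[0,-30.5,23.5],[0,-30.5,23.5],[0,-30.5,23.5],[0,-30.5,23.5],[0,-30.5,23.5]], twist=[0,0,0,0,0,0,0,0,0,-0.105], grip=[60,60,60,60,60,60,60,60,60,60])

```text
t: 1.77
tool_pos: [0.4436, -0.1608, 0.205]
tool_rot: [[-0.001, 0.163, 0.987], [0.001, 0.987, -0.163], [-1.0, 0.0, -0.001]]
force: [0.9, -0.3, -1.3]
width: 0.0599
```

Emit:
apply_moves(xyz=[[0,0,0],[0,0,0]], twist=[0,0], grip=[60,60])

```text
t: 1.93
tool_pos: [0.4435, -0.1603, 0.2047]
tool_rot: [[-0.002, 0.168, 0.986], [0.001, 0.986, -0.168], [-1.0, 0.001, -0.002]]
force: [0.2, 0.6, 0.4]
width: 0.0599
```

Emit:
apply_moves(xyz=[[20,-22.5,15],[25,-22.5,15],[25,-22,14.5],[10,0,0],[0,0,0],[0,0,0]], twist=[0,0,0,0,0,0], grip=[60,60,60,60,60,60])

```text
t: 2.43
tool_pos: [0.4756, -0.2303, 0.1248]
tool_rot: [[-0.002, 0.163, 0.987], [0.002, 0.987, -0.163], [-1.0, 0.002, -0.003]]
force: [-0.1, -0.4, 0.2]
width: 0.0599
```

```bash
python3 - <<'E'
from h import *
o=get_obs();print(o['tool_pos'],o['force'])
s=camera('scene');t=camera('top')
a=cv2.resize(t[180:260,220:300],(400,400),interpolation=cv2.INTER_CUBIC)
b=cv2.resize(s[170:250,190:270],(400,400),interpolation=cv2.INTER_CUBIC)
cv2.imwrite('pics/c2.png',np.hstack([a,b]))
print(proj('scene',o['tool_pos']),proj('top',o['tool_pos']))
E
```

```text
[ 0.47557781 -0.23028009  0.12482085] [-0.0539203  -0.36214332  0.20529645]
[230.97651463 198.06594933] [257.10637251 214.91839198]
```

View pics/c2.png

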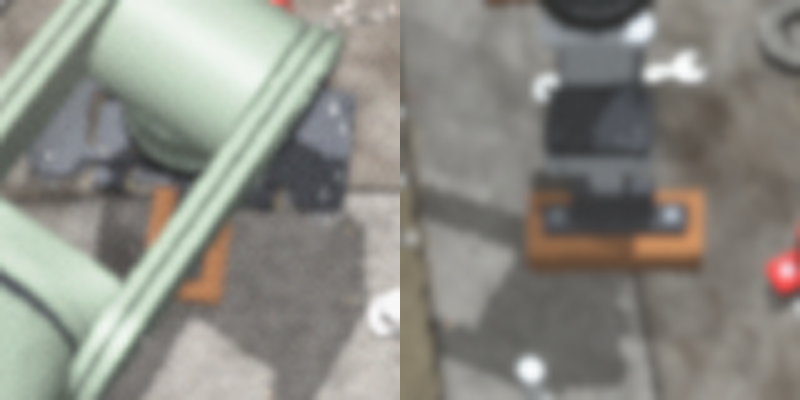

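The scene crop shows the wide spanner's pin heads at ≈(221.4,212.5) and (244.2,212.5), 80 mm apart. The gripper is aligned above the blade. Descending and gripping.

Emit:
apply_moves(xyz=[[20,-4,1.5],[25,0,0],[20,0,0],[10,0,0],[6.5,0,0],[0,0,0],[0,0,0]], twist=[0,0,0,0,0,0,0], grip=[60,60,60,60,60,60,60])

```text
t: 3.12
tool_pos: [0.4782, -0.2368, 0.0452]
tool_rot: [[0.002, 0.164, 0.987], [-0.001, 0.987, -0.164], [-1.0, -0.001, 0.002]]
force: [0.3, 0.3, 0.2]
width: 0.06
```

Emit:
apply_moves(xyz=[[0,0,0],[0,0,0],[0,0,0],[0,0,0],[0,0,0],[0,0,0],[0,0,0],[0,0,0]], twist=[0,0,0,0,0,0,0,0], grip=[5,5,5,5,5,5,5,5])

```text
t: 3.78
tool_pos: [0.4774, -0.2363, 0.0439]
tool_rot: [[0.0, 0.164, 0.986], [0.001, 0.986, -0.164], [-1.0, 0.001, -0.0]]
force: [-0.2, 0.8, 0.2]
width: 0.0138
```

Emit:
apply_moves(xyz=[[-10,0,0],[-15,0,0],[-25,0,0],[-30,0,0],[-20,0,0],[0,0,0],[0,0,0]], twist=[0,0,0,0,0,0,0], grip=[5,5,5,5,5,5,5])

```text
t: 4.37
tool_pos: [0.478, -0.2371, 0.145]
tool_rot: [[0.002, 0.164, 0.986], [-0.002, 0.986, -0.164], [-1.0, -0.001, 0.002]]
force: [-0.5, -0.7, -2.8]
width: 0.0135
```

```bash
python3 - <<'E'
from h import *
o=get_obs();print(o['tool_pos'],o['force'],o['width'])
s=camera('scene')
P=np.array(o['tool_pos']);u,v=proj('scene',P).astype(int);print(u,v)
b=cv2.resize(s[v-30:v+40,u-40:u+50],(720,560),interpolation=cv2.INTER_CUBIC)
cv2.imwrite('pics/c3.png',b);print(u-40,v-30)
E
```

```text
[ 0.47796135 -0.23711259  0.14497149] [-0.4994198  -0.74180237 -2.84955061] 0.01354189946406868
231 196
191 166
```

View pics/c3.png

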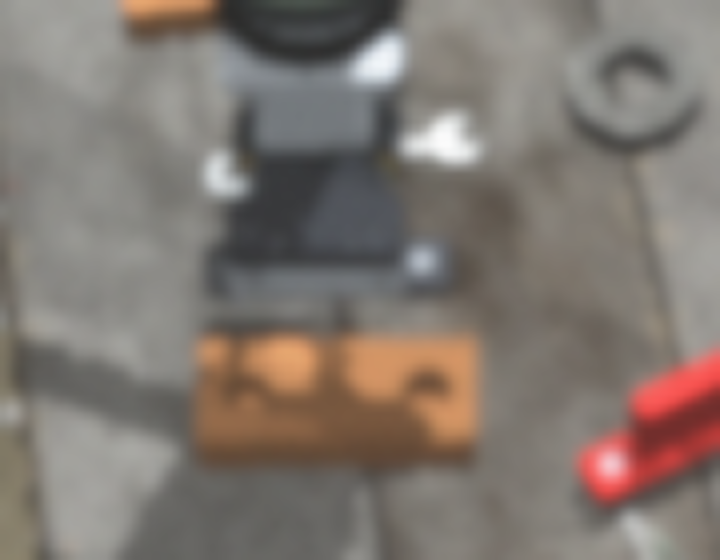

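The spanner is lifted clear and level. The bridge spans crop x≈205–455, and the pins hang above the rest's holes. Next I'll estimate the grip offset along the bridge.

```bash
python3 - <<'E'
from h import *
P=np.array([.478,-.2371,.138]);ax=np.array([.986,-.164,0])
for (x,y) in((205,272),(455,268)):
    q=ray('scene',191+(x+.5)/8-.5,166+(y+.5)/8-.5,.138);print(q,(q-P)@ax)
for s in(-.052,0,.052):
    u,v=proj('scene',P+s*ax);print((u+.5-191)*8-.5,(v+.5-166)*8-.5)
# ring: fit ellipse to housing top/hole mean, hole measurement repeat on fresh scene unneeded
E
```

```text
[ 0.42526506 -0.23527911  0.138     ] -0.05229527342950087
[ 0.52847263 -0.25208763  0.138     ] 0.05222398902575753
206.24243691383526 258.011969062017
330.230804615451 256.3849876561085
454.23183949546274 254.75784003086733
```

The grip is centred on the bridge to within 1 mm. Carrying it over the ring.

Emit:
apply_moves(xyz=[[0,15,-2],[0,30,-4],[0,37,-5],[0,37,-5],[0,37,-5],[0,37,-5],[0,37,-5],[0,37,-5],[0,37,-5],[0,37,-5]], twist=[0,0,0,0,0,0,0,0,0,0], grip=[5,5,5,5,5,5,5,5,5,5])

```text
t: 5.25
tool_pos: [0.4851, 0.1099, 0.1416]
tool_rot: [[-0.005, 0.164, 0.986], [0.0, 0.986, -0.164], [-1.0, -0.001, -0.005]]
force: [1.3, -0.8, -3.6]
width: 0.0139
```

Emit:
apply_moves(xyz=[[0,37,-6],[0,37,-6],[0,37,-6],[0,25,-4],[0,12,0],[0,0,0],[0,0,0],[0,0,0],[0,0,0],[0,0,0]], twist=[0,0,0,0,0,-0.118,-0.118,-0.118,-0.118,0], grip=[5,5,5,5,5,5,5,5,5,5])

```text
t: 6.08
tool_pos: [0.4888, 0.2562, 0.1419]
tool_rot: [[-0.004, -0.304, 0.953], [-0.002, 0.953, 0.304], [-1.0, -0.0, -0.004]]
force: [-0.6, -0.0, -4.3]
width: 0.014
```

```bash
python3 - <<'E'
from h import *
o=get_obs();print(o['tool_pos'],o['force'],o['width'],o['tool_rot'])
s=camera('scene');t=camera('top')
b=cv2.resize(s[65:135,180:260],(400,350),interpolation=cv2.INTER_CUBIC)
a=cv2.resize(t[185:255,70:150],(400,350),interpolation=cv2.INTER_CUBIC)
cv2.imwrite('pics/c4.png',np.hstack([a,b]))
E
```

```text
[0.48878389 0.25624533 0.14185465] [-0.56191678 -0.01481526 -4.29004554] 0.014008006736727722 [[-4.09247533e-03 -3.04030722e-01  9.52653437e-01]
 [-1.71432305e-03  9.52662148e-01  3.04026137e-01]
 [-9.99990156e-01 -3.88936284e-04 -4.41995321e-03]]
```

View pics/c4.png

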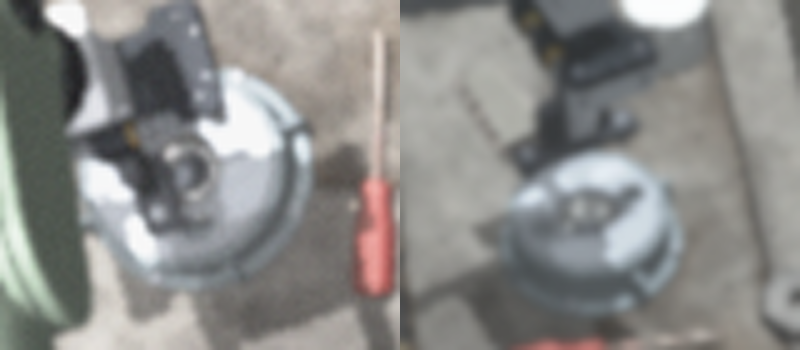

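The spanner is over the ring, aligned with the holes (scene holes at ≈(208,110) and (225,104)). Descending slowly.

Emit:
apply_moves(xyz=[[10,0,2],[20,0,0],[18,0,0],[8,0,0],[4,0,0],[4,0,0],[0,0,0]], twist=[0,0,0,0,0,0,0], grip=[5,5,5,5,5,5,5])

```text
t: 6.77
tool_pos: [0.4924, 0.2574, 0.0795]
tool_rot: [[-0.001, -0.302, 0.953], [-0.0, 0.953, 0.302], [-1.0, -0.0, -0.001]]
force: [-0.6, -0.4, -3.3]
width: 0.014
```

Emit:
apply_moves(xyz=[[4,0,0],[4,0,0],[3,0,0],[0,0,0]], twist=[0,0,0,0], grip=[5,5,5,5])

```text
t: 7.1
tool_pos: [0.4921, 0.2574, 0.0685]
tool_rot: [[-0.001, -0.302, 0.953], [-0.0, 0.953, 0.302], [-1.0, -0.0, -0.001]]
force: [-0.1, 0.0, -3.5]
width: 0.0138
```

Emit:
apply_moves(xyz=[[2,0,0],[1.5,0,0],[1,0,0],[0,0,0]], twist=[0,0,0,0], grip=[5,5,5,5])

```text
t: 7.43
tool_pos: [0.4926, 0.2576, 0.0649]
tool_rot: [[0.0, -0.302, 0.953], [0.0, 0.953, 0.302], [-1.0, -0.0, 0.0]]
force: [-0.9, 0.1, 0.2]
width: 0.0136
```

Contact: the weight is now carried by the ring and z matches the seated height (0.064–0.065), so both pins are home. Turning clockwise (positive twist about the downward tool x).

Emit:
apply_moves(xyz=[[0.5,0,0],[0,0,0],[0,0,0],[0,0,0],[0,0,0],[0,0,0],[0,0,0],[0,0,0]], twist=[0,0.05,0.07,0.07,0.07,0.07,0.07,0], grip=[5,5,5,5,5,5,5,5])

```text
t: 8.1
tool_pos: [0.4931, 0.2577, 0.0649]
tool_rot: [[0.001, 0.094, 0.996], [0.0, 0.996, -0.094], [-1.0, 0.0, 0.001]]
force: [-0.4, -0.0, 4.4]
width: 0.0139
```

```bash
python3 -c "
from plant import *
import numpy as np
o=get_obs();R=o['tool_rot'];print(o['torque'],o['force'],np.arctan2(-R[0][1],R[1][1]),o['joint_pos'])"
```

```text
[-0.14496754  0.41679069 -0.10035852] [-0.38600895 -0.02318407  4.4074421 ] -0.09401491699142517 [ 1.86836758e+01  1.84918976e+01  9.80550288e+01 -6.36388396e-03
  6.33786911e+01 -6.59268029e+01]
```

Emit:
apply_moves(xyz=[[0,0,0],[0,0,0],[0,0,0],[0,0,0],[0,0,0],[0,0,0],[0,0,0]], twist=[0.07,0.07,0.07,0.07,0.07,0.05,0], grip=[5,5,5,5,5,5,5])

```text
t: 8.68
tool_pos: [0.4929, 0.2577, 0.0649]
tool_rot: [[0.001, 0.472, 0.881], [0.0, 0.881, -0.472], [-1.0, 0.001, 0.001]]
force: [-1.8, -1.6, 5.6]
width: 0.0131
```

```bash
cat > st.py <<'E'
from plant import *
import numpy as np
o=get_obs();R=o['tool_rot'];print(np.round(o['torque'],3),np.round(o['force'],2),np.arctan2(-R[0][1],R[1][1]),o['joint_pos'][5],o['width'],o['tool_pos'])
E
python3 st.py
```

```text
[-0.28   0.562 -0.109] [-1.78 -1.64  5.63] -0.4919834507762944 -43.12344420202051 0.013050501596340466 [0.49286419 0.25771425 0.06485533]
```

Emit:
apply_moves(xyz=[[0,0,0],[0,0,0],[0,0,0]], twist=[0.05,0.05,0], grip=[5,5,5])

```text
t: 8.93
tool_pos: [0.4928, 0.2577, 0.0649]
tool_rot: [[0.001, 0.558, 0.83], [0.0, 0.83, -0.558], [-1.0, 0.001, 0.001]]
force: [-2.4, -0.9, 5.6]
width: 0.014
```

```bash
python3 st.py
```

```text
[-0.227  0.539 -0.094] [-2.35 -0.89  5.58] -0.5916431082928761 -37.4122585046766 0.014016401476744624 [0.49283739 0.25765965 0.06487134]
```

Emit:
apply_moves(xyz=[[0,0,0],[0,0,0],[0,0,0]], twist=[0.05,0.04,0], grip=[5,5,5])

```text
t: 9.18
tool_pos: [0.4929, 0.2577, 0.0649]
tool_rot: [[0.001, 0.63, 0.777], [0.0, 0.777, -0.63], [-1.0, 0.001, 0.001]]
force: [-2.0, -1.4, 6.5]
width: 0.0138
```

```bash
python3 st.py
```

```text
[-0.31   0.571 -0.054] [-1.96 -1.39  6.45] -0.6811670177970919 -32.28261085052554 0.013754679616492575 [0.49288596 0.25767576 0.06487993]
```

Emit:
apply_moves(xyz=[[0,0,0],[0,0,0],[0,0,0]], twist=[0.03,0.03,0], grip=[5,5,5])

```text
t: 9.43
tool_pos: [0.4932, 0.2579, 0.0649]
tool_rot: [[0.002, 0.673, 0.739], [0.0, 0.739, -0.673], [-1.0, 0.001, 0.001]]
force: [-0.6, -0.0, 5.6]
width: 0.0144
```

```bash
python3 st.py
```

```text
[-0.083  0.455  0.716] [-0.58 -0.02  5.58] -0.7389084768926516 -28.95043360719173 0.014369063928193959 [0.49318033 0.25791907 0.06487432]
```

Torque jumped to 0.72 N m, so the stop is reached. One more small push to confirm.

Emit:
apply_moves(xyz=[[0,0,0],[0,0,0],[0,0,0]], twist=[0.03,0,0], grip=[5,5,5])

```text
t: 9.68
tool_pos: [0.493, 0.2581, 0.0649]
tool_rot: [[0.001, 0.695, 0.719], [0.001, 0.719, -0.695], [-1.0, 0.001, 0.001]]
force: [-1.4, -0.4, 5.8]
width: 0.0145
```

```bash
python3 st.py
```

```text
[0.001 0.543 0.729] [-1.4  -0.37  5.84] -0.7680290820003617 -27.279602042272206 0.014450668706743197 [0.49299487 0.25809356 0.06488021]
```

Torque is saturated at 0.73 (the pads slip), so the ring is at its stop. Releasing and retreating upward.

Emit:
apply_moves(xyz=[[0,0,0],[0,0,0],[0,0,0],[0,0,0],[0,0,0],[-5,0,0],[-10,0,0],[-20,0,0],[-30,0,0],[-30,0,0]], twist=[-0.02,0,0,0,0,0,0,0,0,0], grip=[40,40,40,40,40,40,40,40,40,40])

```text
t: 10.52
tool_pos: [0.4918, 0.2573, 0.16]
tool_rot: [[-0.001, 0.684, 0.73], [-0.0, 0.73, -0.684], [-1.0, -0.001, -0.001]]
force: [0.4, 0.4, 0.5]
width: 0.0403
```

Emit:
apply_moves(xyz=[[-30,0,0],[0,-30,0],[0,-35,0],[0,-35,0],[0,-35,0],[0,-35,0],[0,-35,0],[0,-35,0],[0,-20,0],[0,0,0]], twist=[0,0,0,0,0,0,0,0,0,0], grip=[40,40,40,40,40,40,40,40,40,40])

```text
t: 11.35
tool_pos: [0.313, 0.0662, 0.1894]
tool_rot: [[0.001, 0.686, 0.728], [-0.001, 0.728, -0.686], [-1.0, 0.0, 0.002]]
force: [-0.1, 0.1, 0.2]
width: 0.0397
```

```bash
python3 - <<'E'
from h import *
s=camera('scene');t=camera('top')
b=cv2.resize(s[80:140,190:250],(400,400),interpolation=cv2.INTER_CUBIC)
a=cv2.resize(t[190:250,80:140],(400,400),interpolation=cv2.INTER_CUBIC)
cv2.imwrite('pics/c5.png',np.hstack([a,b]))
E
```

```text
(no output)
```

View pics/c5.png

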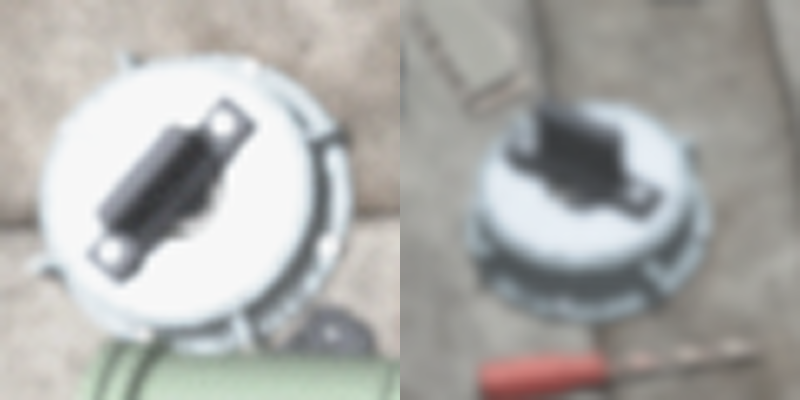

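The spanner stands seated in the ring (pin heads at crop (224,120) and (113,252), axis ≈ -40°). One contrast-stretched look for the line and the mark.

```bash
python3 - <<'E'
from h import *
s=np.mean([camera('scene').astype(float) for _ in range(6)],0);t=np.mean([camera('top').astype(float) for _ in range(6)],0)
def f(im,lo):
    im=cv2.resize(im,(400,400),interpolation=cv2.INTER_CUBIC);return ((im-lo)/(255-lo)*255).clip(0,255).astype(np.uint8)
t0=cv2.imread('pics/top0.png').astype(float);s0=cv2.imread('pics/scene0.png').astype(float)
a=np.hstack([f(t[195:245,84:134],150),f(s[85:135,193:243],130)])
b=np.hstack([f(t0[195:245,84:134],150),f(s0[85:135,193:243],130)])
cv2.imwrite('pics/c6.png',cv2.resize(np.vstack([a,b]),(600,600)))
E
```

```text
(no output)
```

View pics/c6.png

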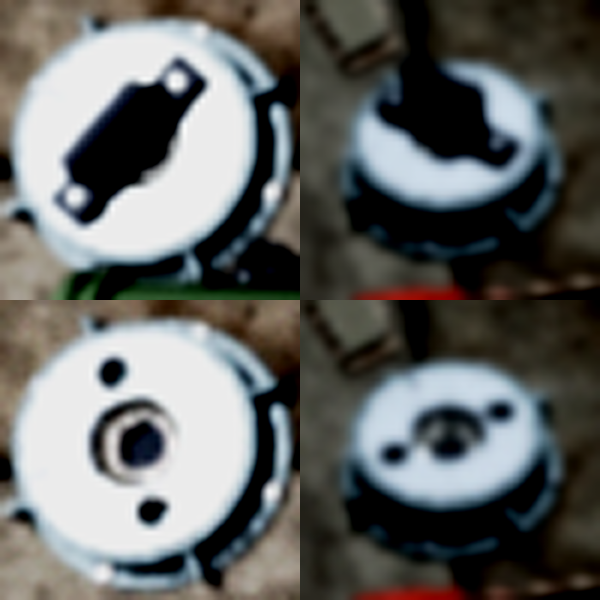

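```bash
python3 -c "
from plant import *
o=get_obs();print(o['t'],o['force']);print(job_done())"
```

```text
12.05 [ 0.3612564  -0.44205862 -0.74967415]
the job is handed in; nothing more can be done
None
```

I put the wide spanner's pins into the ring, turned the ring clockwise to its stop, and left the spanner standing in it. The job was handed in at 12.05 s of robot time. I never touched the narrow spanner, though I didn't photograph its rest again at the end.

- **Pins home:** both pins went in freely. The ring took the spanner's weight at TCP height 0.065 m (0.064 expected), and only then did I start turning.
- **Stop:** the turning torque rose from about 0.1 to 0.72 N m at a spanner yaw of -0.739 rad. A further 0.03 rad push left it at 0.73 N m, so the blade was slipping in the pads. Allowing for 0.14 rad of pin play, the ring turned about 0.91 rad, which fits a start angle of about 0.09.
- **Final pictures:** the spanner stands seated in the ring with its axis at about -40°, and the gripper is clear of it.
- **Check that failed:** I could not see the dark line meeting the steel mark, because the ring face is overexposed and the image too coarse. The stop therefore rests on the torque and the angle.

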